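Fetch the reference puck from behind the microscope objectives

TASK

Move the three microscope objectives off the lens stand and stand them all on the grey parking mat, then take the brass puck from the stand and set it on the middle of the cooling stage, wholly on its black plate. Only then put the objectives back on the stand, each upright and wholly on the pad of its own colour. Never let an objective tip over, and leave the amber bottle where it is.

Things in the scene. Friction and masses are not known exactly. Their poses are not given: they have to be found in the camera images.
- lens_red: Microscope objective with the red band, standing nose up, round, 94 mm tall. Barrel 36 mm in diameter from the foot to a flat shoulder 60 mm up (middle part silver, top 15 mm and the shoulder red); above it the black nose, 24 mm in diameter and 34 mm tall, to be gripped from above. 0.22 to 0.37 kg. Origin: centre of its foot; z up along its axis. At the start it stands on the red pad.
- lens_yellow: Microscope objective with the yellow band, standing nose up, round, 94 mm tall. Barrel 36 mm in diameter from the foot to a flat shoulder 60 mm up (middle part silver, top 15 mm and the shoulder yellow); above it the black nose, 24 mm in diameter and 34 mm tall, to be gripped from above. 0.22 to 0.37 kg. Origin: centre of its foot; z up along its axis. At the start it stands on the yellow pad.
- lens_blue: Microscope objective with the blue band, standing nose up, round, 94 mm tall. Barrel 36 mm in diameter from the foot to a flat shoulder 60 mm up (middle part silver, top 15 mm and the shoulder blue); above it the black nose, 24 mm in diameter and 34 mm tall, to be gripped from above. 0.22 to 0.37 kg. Origin: centre of its foot; z up along its axis. At the start it stands on the blue pad.
- pad_red: The red place on the lens stand: flat red disc, 56 mm in diameter, 3 mm thick, fixed on the stand (round grey plate, 210 mm in diameter, 8 mm thick, on the table). Origin: centre of its underside, its top 3 mm higher. The three pads lie about 58 mm from the middle of the stand, to the left, right and near side of it, colours shuffled.
- pad_yellow: The yellow place on the lens stand: flat yellow disc, 56 mm in diameter, 3 mm thick, fixed on the stand (round grey plate, 210 mm in diameter, 8 mm thick, on the table). Origin: centre of its underside, its top 3 mm higher. The three pads lie about 58 mm from the middle of the stand, to the left, right and near side of it, colours shuffled.
- pad_blue: The blue place on the lens stand: flat blue disc, 56 mm in diameter, 3 mm thick, fixed on the stand (round grey plate, 210 mm in diameter, 8 mm thick, on the table). Origin: centre of its underside, its top 3 mm higher. The three pads lie about 58 mm from the middle of the stand, to the left, right and near side of it, colours shuffled.
- puck: Brass reference puck, upright cylinder 36 mm in diameter and 30 mm tall with a white spot on top, 0.16 to 0.26 kg. Stands in the middle of the lens stand, low between the three objectives (roughly 15 to 30 mm free to each). Origin: centre of its underside; z up.
- cold_stage: Cooling stage: silver block 96 x 96 mm, fixed on the table, with a flat black round plate 60 mm in diameter in the middle of its top. Origin: centre of its underside; the top of the black plate is 24 mm above it.
- mat: Parking mat: grey mat lying flat, fixed on the table, 140 mm (its x) by 240 mm (its y), 3 mm thick. Origin: centre of its underside; z up.
- oil_bottle: Bystander: small amber bottle with white label and black cap, 32 mm in diameter, 75 mm tall, standing beyond the lens stand. Origin: centre of its underside.
Not all that is in view belongs to the job. What is shaped like the lens_blue but pink is not meant. What is shaped like the lens_yellow but turquoise is not meant.

How it is judged:
By the outcome, as a careful person would: the job done as asked, in the order asked, and still so for the second after the job is handed in, with the robot touching nothing.
It also fails if it takes over 144 s, if anything falls off the work surface, if the arm or the gripper's body presses on something with over 40 N, if the wrist force passes 120 N, or if a joint passes its speed limit or range.

ROBOT

A 6-joint arm with a two-finger parallel gripper is mounted at the origin on the work surface. World frame = base frame: x ahead of the robot, y to its left, z up, the work surface at z = 0. Lengths are in m, angles in rad, forces in N, time in s.
With the tool pointing down it reaches from about 0.275 to 1 m from the base axis. Payload 8.4 kg.
Tool frame: the origin (TCP) lies midway between the tips of the shut fingers; the grasp point (between the pads) lies 19 mm behind it (robot.tcp_to_grasp is the z of the grasp point in the tool frame, in m); z points along the fingers, y is the line along which they close (so a half turn about z gives the same grasp; the last joint's range is limited). The gripper opens to 85 mm and grips with 20 to 120 N. Pads are 22 mm wide; open, the fingers measure 114 mm over their backs; the gripper's body (76 mm by 85 mm) begins 54 mm behind the grasp point. The pads swing forward as they close: fully open they stand 13 mm farther back than shut.
Start: joints at [1.312, 0.353, 1.633, -0, 1.155, -0.002], TCP at [0.159, 0.605, 0.231] pointing down, gripper open.
Joint ranges: [-2.63, 2.63], [-0.92, 2.1], [0.06, 2.66], [-1.3, 4.44], [0, 2.69], [-3.02, 3.02]. Speed limits (rad/s): [2.22, 2.22, 2.79, 3.14, 3.14, 3.14].

INTERFACE

Orientations are given as a unit quaternion [x, y, z, w].
In Python, from workcell import robot, capture, ticket gives the robot as it stands.
- The arm moves only by the shell command python3 -m jog 'ROWS'. ROWS is JSON, a list of rows, each an object of numbers: "tx", "ty", "tz": the shift along the tool's x, y, z in mm; "rx", "ry", "rz": the turn, a rotation vector about the tool's x, y, z in rad; "claw": the closure in counts, from 0 (fully open) to 255 (shut). In form: [{"tx": .., "ty": .., "tz": .., "rx": .., "ry": .., "rz": .., "claw": ..}, ...]. A call has 1 to 5 rows; each row is the pose to reach, as a shift and turn from the pose commanded when the call began, along the tool's axes at that moment; what a row does not reach only later rows make up. A row lasts 1/8 s, in which the tool goes at most 62.5 mm and 10.7 degrees, less where a joint would pass 70% of its speed; a pose out of reach is approached as far as the arm can. A call with a gripper value outside its range is refused whole. The fingers move at their own pace and stop on an object; the grip force is fixed at half the most. Time passes only in rows, so rows that repeat a pose let the fingers close. It gives the time, the measured TCP pose, the force, the opening and the grip force at its end, in the units of the state.
- robot.read_state(): the state, without advancing time (a new reading comes with each control period).
- capture(name): name is "scene" or "top" or "wrist"; returns a dict with "color" (480x640x3 uint8, blue, green, red), "camera_matrix" (3x3 intrinsics, pixels), "pose" (4x4, takes a point from camera to world coordinates); the wrist camera has in their place "mount" (4x4, takes a point from camera to tool coordinates, whose origin is the TCP and whose axes are the flange's). Camera axes: x right, y down, z forward; pixel columns grow to the right and rows downward; lengths in m; the calibration is good to about 2 mm. A picture is of the moment at which its call begins: read the wrist's pose just before it. There is no depth.
- ticket.hand_in(): hands the job in; it is judged then, once.
The state is a dict: "time_s": time; "qpos": joint angles; "qvel": joint speeds; "effort": joint torques, N m; "tool_pos": TCP position; "eef_rot": TCP orientation; "wrist_force": force on the tool from outside, world axes, zero at the start; "torque": the same for the moment, N m; "opening": finger opening in m; "grip_force": force on a finger pad.
Only numpy, scipy, OpenCV 4.12 (cv2) and the standard library are available. Lean on these libraries where they do the work, as an engineer would, in place of code of your own. Each camera call takes 0.05 s, during which the arm holds its last target. There are 200 camera calls.

## Working session

There is one attempt and no reset: what is moved stays moved. The work goes in short steps, Python scripts to look and compute and a shell command to move; the robot and the scene stay as the last step left them, time stands still between calls to the robot, and variables do not carry over. Pictures are saved under pics/ and viewed, at most 14 in all, crops included, and the job is handed in when it is done.

```bash
ls; mkdir -p pics; cat > h.py <<'E'
import numpy as np, cv2
from workcell import robot, capture, ticket
from scipy.spatial.transform import Rotation as R
def tool():
    s=robot.read_state(); T=np.eye(4); T[:3,:3]=R.from_quat(s['eef_rot']).as_matrix(); T[:3,3]=s['tool_pos']; return T
def shot(n):
    T=tool(); c=capture(n); P=c['pose'] if 'pose' in c else T@c['mount']
    return c['color'],np.array(c['camera_matrix']),np.array(P)
def ray(u,v,K,P,z):
    d=P[:3,:3]@np.linalg.inv(K)@[u,v,1]; o=P[:3,3]; return o+d*(z-o[2])/d[2]
E
python3 - <<'E'
from h import *
for n in ('scene','top'):
    c,K,P=shot(n); cv2.imwrite(f'pics/{n}0.png',c); np.savez(f'{n}0.npz',c=c,K=K,P=P); print(n,P.round(3).tolist(),K.round(0).tolist())
s=robot.read_state(); print(s['time_s'],s['eef_rot'],s['opening'],s['tool_pos'],tool().round(3).tolist(), robot.tcp_to_grasp)
E
```

```text
pics
scene [[0.439, 0.497, -0.748, 1.122], [0.898, -0.258, 0.356, -0.259], [-0.016, -0.828, -0.56, 0.449], [0.0, 0.0, 0.0, 1.0]] [[435.0, 0.0, 325.0], [0.0, 435.0, 237.0], [0.0, 0.0, 1.0]]
top [[-0.005, -0.988, 0.156, 0.42], [-1.0, 0.002, -0.02, -0.001], [0.019, -0.156, -0.988, 1.051], [0.0, 0.0, 0.0, 1.0]] [[558.0, 0.0, 326.0], [0.0, 558.0, 235.0], [0.0, 0.0, 1.0]]
0.1 [ 1.28053013e-01  9.91767120e-01 -6.31328736e-04 -7.95778771e-05] 0.08500055676216242 [0.15862797 0.60407246 0.23063441] [[-0.967, 0.254, -0.0, 0.159], [0.254, 0.967, -0.001, 0.604], [-0.0, -0.001, -1.0, 0.231], [0.0, 0.0, 0.0, 1.0]] -0.0187
```

View pics/scene0.png

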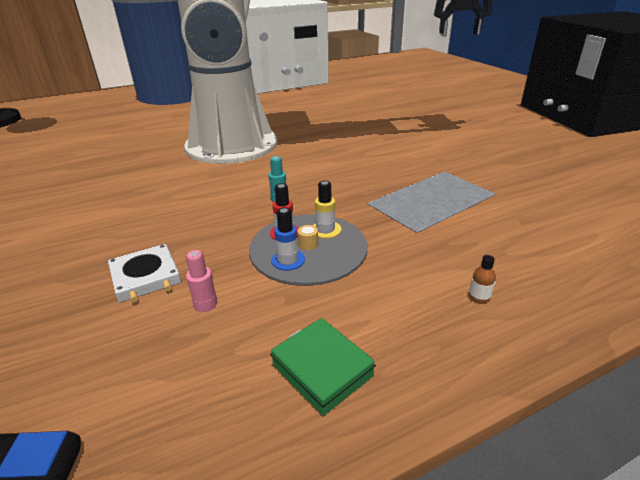

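View pics/top0.png

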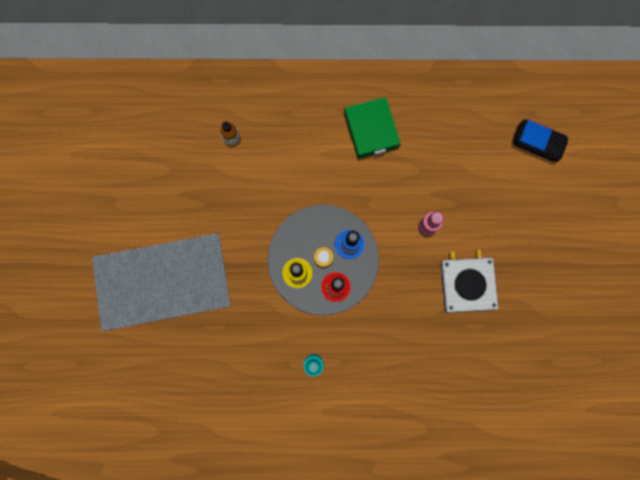

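The objectives I want, in top-view pixels, are red (337,287), yellow (297,272) and blue (351,241). Things that could be mistaken for them are the pink one (432,221) and the turquoise one (313,366). The phone, bottle and green book are bystanders. The puck is at (323,257), the stage plate at (470,284) and the mat at about (161,281).

```bash
python3 - <<'E'
from h import *
f=np.load('top0.npz');c,K,P=f['c'],f['K'],f['P']
hsv=cv2.cvtColor(c,cv2.COLOR_BGR2HSV);H,S,V=cv2.split(hsv)
def big(m,roi):
    x0,y0,x1,y1=roi;k=np.zeros_like(V);k[y0:y1,x0:x1]=255
    cs,_=cv2.findContours(cv2.bitwise_and((m*255).astype(np.uint8),k),cv2.RETR_EXTERNAL,cv2.CHAIN_APPROX_NONE)
    return max(cs,key=cv2.contourArea)
def rect(n,cn,z):
    r=cv2.minAreaRect(cn);print(n,np.round(r[0]),np.round(r[1]),round(r[2]),ray(*r[0],K,P,z).round(4),[ray(*p,K,P,z)[:2].round(3).tolist() for p in cv2.boxPoints(r)])
st=(260,195,390,325)
for n,m in dict(red=((H<6)|(H>174))&(S>200)&(V>90),yellow=(abs(H.astype(int)-27)<5)&(S>200)&(V>120),blue=(abs(H.astype(int)-110)<12)&(S>170)&(V>90)).items():
    cn=cv2.convexHull(big(m,st));rect(n+' pad',cn,.011)
rect('puck',big((V>200)&(S<60),(308,242,340,272)),.038)
rect('plate',big((V<50),(448,262,492,306)),.024)
rect('mat',big((S<60)&(V>60),(80,225,240,340)),.003)
rect('stand',cv2.convexHull(big((S<60)&(V>50)&(V<130),st)),.008)
for n,r in dict(red=(325,272,350,294),yellow=(285,258,309,280),blue=(340,228,362,250)).items(): rect(n+' nose',big(V<60,r),.105)
cv2.imwrite('pics/crop0.png',cv2.resize(c[200:380,255:455],None,fx=4,fy=3.3,interpolation=cv2.INTER_CUBIC)[:600])
E
```

```text
red pad [336. 286.] [27. 27.] 90 [ 0.4865 -0.0393  0.011 ] [[0.512, -0.014], [0.512, -0.065], [0.461, -0.064], [0.462, -0.014]]
yellow pad [297. 273.] [28. 28.] 90 [0.5119 0.0323 0.011 ] [[0.538, 0.059], [0.538, 0.006], [0.486, 0.006], [0.486, 0.058]]
blue pad [349. 244.] [28. 26.] 27 [ 0.5653 -0.0643  0.011 ] [[0.555, -0.029], [0.6, -0.052], [0.576, -0.099], [0.531, -0.077]]
puck [323. 256.] [8. 8.] 0 [ 0.5404 -0.0159  0.038 ] [[0.533, -0.009], [0.548, -0.009], [0.548, -0.023], [0.533, -0.023]]
plate [470. 284.] [28. 29.] 90 [ 0.4895 -0.2881  0.024 ] [[0.515, -0.262], [0.515, -0.316], [0.464, -0.314], [0.464, -0.26]]
mat [160. 282.] [ 75. 132.] 79 [0.4971 0.2886 0.003 ] [[0.543, 0.424], [0.589, 0.183], [0.451, 0.154], [0.408, 0.391]]
stand [322. 260.] [109. 109.] 90 [ 0.5374 -0.0153  0.008 ] [[0.642, 0.088], [0.642, -0.12], [0.436, -0.116], [0.436, 0.086]]
red nose [338. 284.] [12. 11.] 90 [ 0.4848 -0.0392  0.105 ] [[0.495, -0.03], [0.495, -0.049], [0.475, -0.048], [0.475, -0.03]]
yellow nose [296. 270.] [11. 10.] 90 [0.5096 0.031  0.105 ] [[0.519, 0.04], [0.519, 0.023], [0.5, 0.023], [0.5, 0.039]]
blue nose [352. 238.] [11. 13.] 45 [ 0.5639 -0.0652  0.105 ] [[0.563, -0.05], [0.579, -0.067], [0.565, -0.08], [0.549, -0.064]]
```

View pics/crop0.png

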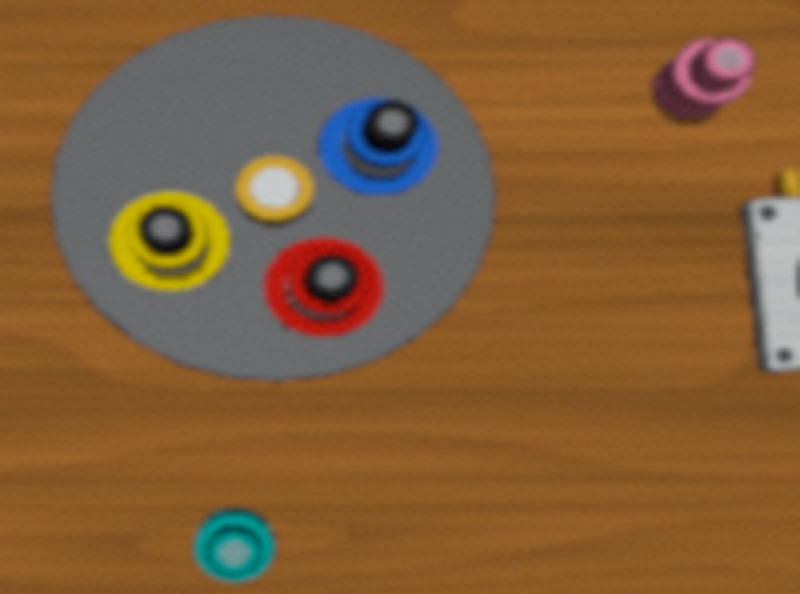

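The crop confirms it: the three black-nosed lenses on their pads surround the puck, with pink and turquoise standing apart. I'm moving above yellow first.

```bash

python3 -m jog '[{"tx":-32,"ty":-31,"tz":5,"rz":-0.05,"claw":60},{"tx":-65,"ty":-62,"tz":9,"rz":-0.1,"claw":60},{"tx":-97,"ty":-93,"tz":14,"rz":-0.15,"claw":60},{"tx":-130,"ty":-124,"tz":18,"rz":-0.2,"claw":60},{"tx":-162,"ty":-155,"tz":23,"rz":-0.257,"claw":60}]'
python3 -m jog '[{"tx":-23,"ty":-38,"tz":5},{"tx":-47,"ty":-76,"tz":9},{"tx":-70,"ty":-114,"tz":14},{"tx":-94,"ty":-152,"tz":18},{"tx":-117,"ty":-190,"tz":23}]'
python3 -m jog '[{"tx":-23,"ty":-38},{"tx":-47,"ty":-76},{"tx":-70,"ty":-114},{"tx":-94,"ty":-152},{"tx":-118,"ty":-190}]'
python3 - <<'E'
from h import *
c,K,P=shot('wrist');cv2.imwrite('pics/w1.png',c);np.savez('w1.npz',c=c,K=K,P=P)
print(tool().round(4).tolist(),P.round(3).tolist(),K.round(0).tolist());s=robot.read_state();print(s['qpos'],s['time_s'],s['opening'])
for p in [(.511,.0315,.105),(.486,-.04,.105),(.5645,-.0645,.105)]:
    q=np.linalg.inv(P)@[*p,1];q=K@q[:3];print(q[:2]/q[2])
E
```

```text
[[-0.9672, 0.254, -0.0003, 0.1586], [0.254, 0.9672, -0.001, 0.6042], [0.0, -0.001, -1.0, 0.2307], [0.0, 0.0, 0.0, 1.0]] [[0.254, 0.919, 0.301, 0.082], [0.967, -0.241, -0.079, 0.624], [-0.001, 0.311, -0.95, 0.374], [0.0, 0.0, 0.0, 1.0]] [[342.0, 0.0, 318.0], [0.0, 342.0, 240.0], [0.0, 0.0, 1.0]]
[ 1.31165584e+00  3.53491359e-01  1.63392989e+00  6.24493690e-06
  1.15518065e+00 -2.36868522e-03] 0.15 0.08539333300383589
[-48.77342519 599.39731993]
[-110.33697426  596.360675  ]
[-89.13962973 634.97000373]invalid input at $[0]: expected keys tx, ty, tz, rx, ry, rz, claw
invalid input at $[0]: expected keys tx, ty, tz, rx, ry, rz, claw
invalid input at $[0]: expected keys tx, ty, tz, rx, ry, rz, claw
```

View pics/w1.png

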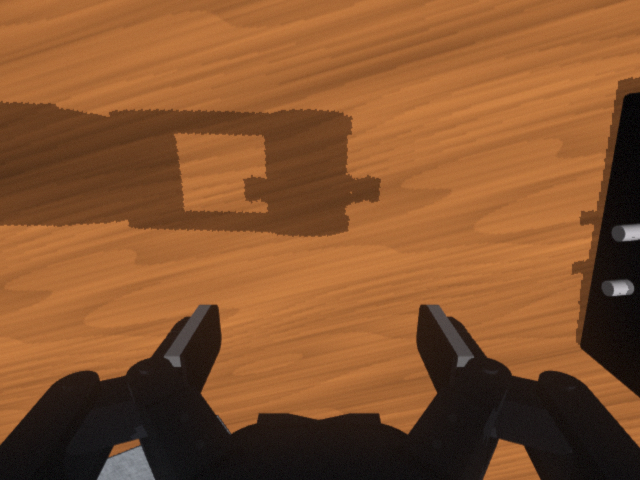

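The picture shows only bare table and the open fingers. The rows were refused because every row needs all the keys, so I'm resending them.

```bash

python3 -m jog '[{"tx":-32,"ty":-31,"tz":5,"rx":0,"ry":0,"rz":-0.05,"claw":60},{"tx":-65,"ty":-62,"tz":9,"rx":0,"ry":0,"rz":-0.1,"claw":60},{"tx":-97,"ty":-93,"tz":14,"rx":0,"ry":0,"rz":-0.15,"claw":60},{"tx":-130,"ty":-124,"tz":18,"rx":0,"ry":0,"rz":-0.2,"claw":60},{"tx":-162,"ty":-155,"tz":23,"rx":0,"ry":0,"rz":-0.257,"claw":60}]' &&
python3 -m jog '[{"tx":-23,"ty":-38,"tz":5,"rx":0,"ry":0,"rz":0,"claw":60},{"tx":-47,"ty":-76,"tz":9,"rx":0,"ry":0,"rz":0,"claw":60},{"tx":-70,"ty":-114,"tz":14,"rx":0,"ry":0,"rz":0,"claw":60},{"tx":-94,"ty":-152,"tz":18,"rx":0,"ry":0,"rz":0,"claw":60},{"tx":-117,"ty":-190,"tz":23,"rx":0,"ry":0,"rz":0,"claw":60}]' &&
python3 -m jog '[{"tx":-23,"ty":-38,"tz":0,"rx":0,"ry":0,"rz":0,"claw":80},{"tx":-47,"ty":-76,"tz":0,"rx":0,"ry":0,"rz":0,"claw":80},{"tx":-70,"ty":-114,"tz":0,"rx":0,"ry":0,"rz":0,"claw":80},{"tx":-94,"ty":-152,"tz":0,"rx":0,"ry":0,"rz":0,"claw":80},{"tx":-118,"ty":-190,"tz":0,"rx":0,"ry":0,"rz":0,"claw":80}]'
python3 - <<'E'
from h import *
c,K,P=shot('wrist');cv2.imwrite('pics/w2.png',c);np.savez('w2.npz',c=c,K=K,P=P)
print(tool().round(4).tolist());s=robot.read_state();print(s['qpos'],s['time_s'],s['opening'])
for p in [(.511,.0315,.105),(.486,-.04,.105),(.5645,-.0645,.105)]:
    q=np.linalg.inv(P)@[*p,1];q=K@q[:3];print(q[:2]/q[2])
E
```

```text
time_s: 0.78
tool_pos: [0.2766, 0.4121, 0.2081]
eef_rot: [-0.001, 1.0, -0.0, 0.0]
wrist_force: [0.9, 0.4, 0.4]
opening: 0.0652
grip_force: 0.0
time_s: 1.4
tool_pos: [0.3937, 0.2222, 0.1852]
eef_rot: [-0.0, 1.0, 0.0, 0.0]
wrist_force: [0.8, -0.3, 0.0]
opening: 0.0655
grip_force: 0.0
time_s: 2.02
tool_pos: [0.5117, 0.0321, 0.1852]
eef_rot: [-0.0, 1.0, 0.0, -0.0]
wrist_force: [-0.4, 1.9, 0.2]
opening: 0.0587
grip_force: 0.0
[[-1.0, 0.0001, 0.0027, 0.5147], [0.0001, 1.0, -0.002, 0.0286], [-0.0027, -0.002, -1.0, 0.1855], [0.0, 0.0, 0.0, 1.0]]
[ 0.05411148  0.23432187  1.91257254 -0.00255121  0.99208692 -1.51514767] 2.075 0.05883773224025058
[317.9253458  248.05639346]
[211.40142382 212.9199674 ]
[188.66698387 316.01473192]
```

View pics/w2.png

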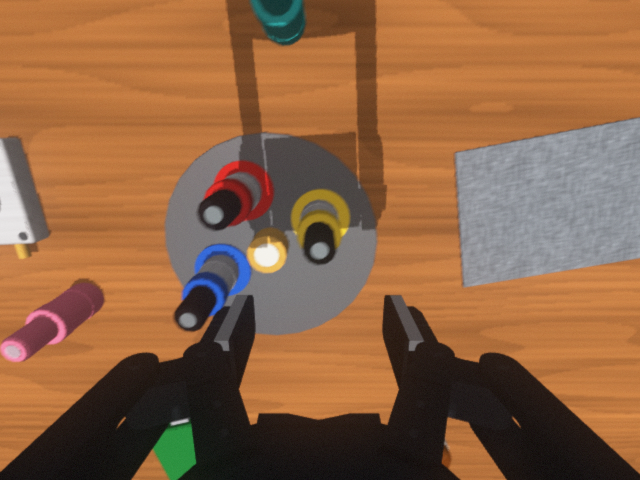

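The noses are within about 2 px of where I predicted: yellow (320,249), red (213,215), blue (190,319). I'm going down on yellow.

```bash

python3 -m jog '[{"tx":0,"ty":0,"tz":0,"rx":0,"ry":0,"rz":0,"claw":90},{"tx":0,"ty":0,"tz":30,"rx":0,"ry":0,"rz":0,"claw":90},{"tx":0,"ty":0,"tz":60,"rx":0,"ry":0,"rz":0,"claw":90},{"tx":0,"ty":0,"tz":90,"rx":0,"ry":0,"rz":0,"claw":90},{"tx":0,"ty":0,"tz":107,"rx":0,"ry":0,"rz":0,"claw":90}]' &&
python3 -m jog '[{"tx":0,"ty":0,"tz":0,"rx":0,"ry":0,"rz":0,"claw":90},{"tx":0,"ty":0,"tz":0,"rx":0,"ry":0,"rz":0,"claw":140},{"tx":0,"ty":0,"tz":0,"rx":0,"ry":0,"rz":0,"claw":170},{"tx":0,"ty":0,"tz":0,"rx":0,"ry":0,"rz":0,"claw":255},{"tx":0,"ty":0,"tz":0,"rx":0,"ry":0,"rz":0,"claw":255}]' &&
python3 -m jog '[{"tx":0,"ty":0,"tz":0,"rx":0,"ry":0,"rz":0,"claw":255},{"tx":0,"ty":0,"tz":0,"rx":0,"ry":0,"rz":0,"claw":255},{"tx":0,"ty":0,"tz":-10,"rx":0,"ry":0,"rz":0,"claw":255}]'
```

```text
time_s: 2.7
tool_pos: [0.5098, 0.0343, 0.077]
eef_rot: [-0.001, 1.0, 0.0, -0.001]
wrist_force: [-0.4, 0.6, 0.0]
opening: 0.0552
grip_force: 0.0
time_s: 3.32
tool_pos: [0.512, 0.0336, 0.0795]
eef_rot: [0.0, 1.0, 0.0, 0.001]
wrist_force: [-0.7, 1.3, 6.5]
opening: 0.0224
grip_force: 58.7
time_s: 3.7
tool_pos: [0.5107, 0.0334, 0.0885]
eef_rot: [-0.0, 1.0, -0.0, -0.0]
wrist_force: [-0.2, 0.8, -2.5]
opening: 0.0221
grip_force: 59.1
```

```bash

python3 -m jog '[{"tx":0,"ty":0,"tz":-25,"rx":0,"ry":0,"rz":0,"claw":255},{"tx":0,"ty":0,"tz":-50,"rx":0,"ry":0,"rz":0,"claw":255},{"tx":2,"ty":20,"tz":-70,"rx":0,"ry":0,"rz":0,"claw":255},{"tx":4,"ty":55,"tz":-80,"rx":0,"ry":0,"rz":0,"claw":255},{"tx":8,"ty":95,"tz":-80,"rx":0,"ry":0,"rz":0,"claw":255}]' &&
python3 -m jog '[{"tx":4,"ty":45,"tz":0,"rx":0,"ry":0,"rz":0,"claw":255},{"tx":8,"ty":90,"tz":0,"rx":0,"ry":0,"rz":0,"claw":255},{"tx":12,"ty":135,"tz":0,"rx":0,"ry":0,"rz":0,"claw":255},{"tx":15,"ty":175,"tz":10,"rx":0,"ry":0,"rz":0,"claw":255},{"tx":18,"ty":205,"tz":25,"rx":0,"ry":0,"rz":0,"claw":255}]' &&
python3 -m jog '[{"tx":2,"ty":20,"tz":20,"rx":0,"ry":0,"rz":0,"claw":255},{"tx":2,"ty":30,"tz":40,"rx":0,"ry":0,"rz":0,"claw":255},{"tx":2,"ty":30,"tz":55,"rx":0,"ry":0,"rz":0,"claw":255},{"tx":2,"ty":30,"tz":60,"rx":0,"ry":0,"rz":0,"claw":255},{"tx":2,"ty":30,"tz":60,"rx":0,"ry":0,"rz":0,"claw":255}]'
python3 - <<'E'
from h import *
c,K,P=shot('scene');cv2.imwrite('pics/s1.png',c[100:340,240:560].repeat(2,0).repeat(2,1))
E
```

```text
time_s: 4.32
tool_pos: [0.5037, 0.1292, 0.17]
eef_rot: [0.0, 1.0, 0.0, 0.001]
wrist_force: [0.9, 0.4, -3.2]
opening: 0.0221
grip_force: 59.2
time_s: 4.95
tool_pos: [0.485, 0.3353, 0.144]
eef_rot: [-0.0, 1.0, 0.0, 0.001]
wrist_force: [-0.6, -0.4, -3.0]
opening: 0.0222
grip_force: 59.3
time_s: 5.58
tool_pos: [0.4832, 0.3627, 0.0832]
eef_rot: [0.0, 1.0, -0.0, -0.0]
wrist_force: [-0.5, -0.2, -2.4]
opening: 0.0224
grip_force: 59.3
```

View pics/s1.png

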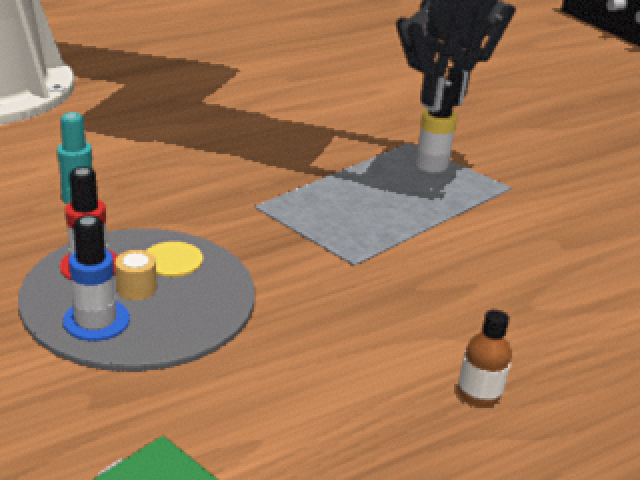

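Yellow hangs upright about 1 cm above the mat, lens at crop pixel (437,140). I'm lowering it, releasing and going to red.

```bash

python3 -m jog '[{"tx":0,"ty":0,"tz":4,"rx":0,"ry":0,"rz":0,"claw":255},{"tx":0,"ty":0,"tz":7,"rx":0,"ry":0,"rz":0,"claw":255},{"tx":0,"ty":0,"tz":10,"rx":0,"ry":0,"rz":0,"claw":255},{"tx":0,"ty":0,"tz":11.5,"rx":0,"ry":0,"rz":0,"claw":255},{"tx":0,"ty":0,"tz":11.5,"rx":0,"ry":0,"rz":0,"claw":255}]' &&
python3 -m jog '[{"tx":0,"ty":0,"tz":0,"rx":0,"ry":0,"rz":0,"claw":170},{"tx":0,"ty":0,"tz":0,"rx":0,"ry":0,"rz":0,"claw":90},{"tx":0,"ty":0,"tz":0,"rx":0,"ry":0,"rz":0,"claw":90},{"tx":0,"ty":0,"tz":-20,"rx":0,"ry":0,"rz":0,"claw":90},{"tx":0,"ty":0,"tz":-60,"rx":0,"ry":0,"rz":0,"claw":90}]' &&
python3 -m jog '[{"tx":0,"ty":-25,"tz":-30,"rx":0,"ry":0,"rz":0,"claw":90},{"tx":-1,"ty":-80,"tz":-35,"rx":0,"ry":0,"rz":0,"claw":90},{"tx":-2,"ty":-130,"tz":-35,"rx":0,"ry":0,"rz":0,"claw":90},{"tx":-2,"ty":-180,"tz":-35,"rx":0,"ry":0,"rz":0,"claw":90},{"tx":-3,"ty":-230,"tz":-35,"rx":0,"ry":0,"rz":0,"claw":90}]' &&
python3 -m jog '[{"tx":0,"ty":-50,"tz":0,"rx":0,"ry":0,"rz":0,"claw":90},{"tx":0,"ty":-100,"tz":0,"rx":0,"ry":0,"rz":0,"claw":90},{"tx":0,"ty":-145,"tz":0,"rx":0,"ry":0,"rz":0,"claw":90},{"tx":0,"ty":-173,"tz":0,"rx":0,"ry":0,"rz":0,"claw":90},{"tx":0,"ty":-173,"tz":0,"rx":0,"ry":0,"rz":0,"claw":90}]'
```

```text
time_s: 6.25
tool_pos: [0.4831, 0.3635, 0.0717]
eef_rot: [-0.0, 1.0, -0.0, -0.0]
wrist_force: [0.4, 0.7, -2.4]
opening: 0.0221
grip_force: 59.3
time_s: 6.88
tool_pos: [0.4824, 0.3629, 0.1322]
eef_rot: [-0.0, 1.0, -0.001, -0.001]
wrist_force: [0.2, 0.3, 0.5]
opening: 0.0555
grip_force: 0.0
time_s: 7.5
tool_pos: [0.4864, 0.1321, 0.1684]
eef_rot: [-0.0, 1.0, 0.0, 0.001]
wrist_force: [0.9, 0.0, 0.6]
opening: 0.0549
grip_force: 0.0
time_s: 8.12
tool_pos: [0.4865, -0.041, 0.1681]
eef_rot: [0.001, 1.0, -0.0, 0.001]
wrist_force: [-0.6, -0.5, -0.3]
opening: 0.0554
grip_force: 0.0
```

```bash

python3 -m jog '[{"tx":0,"ty":1,"tz":25,"rx":0,"ry":0,"rz":0,"claw":90},{"tx":0,"ty":1,"tz":50,"rx":0,"ry":0,"rz":0,"claw":90},{"tx":0,"ty":1,"tz":75,"rx":0,"ry":0,"rz":0,"claw":90},{"tx":0,"ty":1,"tz":88,"rx":0,"ry":0,"rz":0,"claw":90},{"tx":0,"ty":1,"tz":88,"rx":0,"ry":0,"rz":0,"claw":90}]' &&
python3 -m jog '[{"tx":0,"ty":0,"tz":0,"rx":0,"ry":0,"rz":0,"claw":140},{"tx":0,"ty":0,"tz":0,"rx":0,"ry":0,"rz":0,"claw":170},{"tx":0,"ty":0,"tz":0,"rx":0,"ry":0,"rz":0,"claw":255},{"tx":0,"ty":0,"tz":0,"rx":0,"ry":0,"rz":0,"claw":255},{"tx":0,"ty":0,"tz":0,"rx":0,"ry":0,"rz":0,"claw":255}]' &&
python3 -m jog '[{"tx":0,"ty":0,"tz":-10,"rx":0,"ry":0,"rz":0,"claw":255},{"tx":0,"ty":0,"tz":-40,"rx":0,"ry":0,"rz":0,"claw":255},{"tx":0,"ty":0,"tz":-70,"rx":0,"ry":0,"rz":0,"claw":255},{"tx":0,"ty":30,"tz":-85,"rx":0,"ry":0,"rz":0,"claw":255},{"tx":-2,"ty":75,"tz":-85,"rx":0,"ry":0,"rz":0,"claw":255}]' &&
python3 -m jog '[{"tx":-2,"ty":45,"tz":0,"rx":0,"ry":0,"rz":0,"claw":255},{"tx":-4,"ty":90,"tz":0,"rx":0,"ry":0,"rz":0,"claw":255},{"tx":-6,"ty":135,"tz":0,"rx":0,"ry":0,"rz":0,"claw":255},{"tx":-8,"ty":180,"tz":5,"rx":0,"ry":0,"rz":0,"claw":255},{"tx":-9,"ty":220,"tz":20,"rx":0,"ry":0,"rz":0,"claw":255}]' &&
python3 -m jog '[{"tx":0,"ty":20,"tz":20,"rx":0,"ry":0,"rz":0,"claw":255},{"tx":0,"ty":34,"tz":45,"rx":0,"ry":0,"rz":0,"claw":255},{"tx":0,"ty":34,"tz":60,"rx":0,"ry":0,"rz":0,"claw":255},{"tx":0,"ty":34,"tz":65,"rx":0,"ry":0,"rz":0,"claw":255},{"tx":0,"ty":34,"tz":65,"rx":0,"ry":0,"rz":0,"claw":255}]'
```

```text
time_s: 8.75
tool_pos: [0.4859, -0.0379, 0.0786]
eef_rot: [-0.0, 1.0, 0.0, -0.001]
wrist_force: [-0.7, 0.5, -0.4]
opening: 0.0552
grip_force: 0.0
time_s: 9.38
tool_pos: [0.4869, -0.0383, 0.0798]
eef_rot: [0.0, 1.0, 0.0, 0.001]
wrist_force: [-0.8, 1.8, 5.9]
opening: 0.0218
grip_force: 58.7
time_s: 10.0
tool_pos: [0.489, 0.0365, 0.1658]
eef_rot: [0.001, 1.0, -0.0, 0.002]
wrist_force: [0.1, -0.1, -3.3]
opening: 0.0224
grip_force: 59.4
time_s: 10.62
tool_pos: [0.4975, 0.2583, 0.1448]
eef_rot: [-0.0, 1.0, 0.0, 0.001]
wrist_force: [0.9, 0.1, -2.6]
opening: 0.0222
grip_force: 59.5
time_s: 11.25
tool_pos: [0.4972, 0.2898, 0.079]
eef_rot: [0.0, 1.0, -0.0, -0.0]
wrist_force: [-0.1, -0.4, -2.8]
opening: 0.0219
grip_force: 59.5
```

```bash

python3 -m jog '[{"tx":0,"ty":0,"tz":3,"rx":0,"ry":0,"rz":0,"claw":255},{"tx":0,"ty":0,"tz":5,"rx":0,"ry":0,"rz":0,"claw":255},{"tx":0,"ty":0,"tz":7.5,"rx":0,"ry":0,"rz":0,"claw":255},{"tx":0,"ty":0,"tz":7.5,"rx":0,"ry":0,"rz":0,"claw":255}]' &&
python3 -m jog '[{"tx":0,"ty":0,"tz":0,"rx":0,"ry":0,"rz":0,"claw":170},{"tx":0,"ty":0,"tz":0,"rx":0,"ry":0,"rz":0,"claw":90},{"tx":0,"ty":0,"tz":0,"rx":0,"ry":0,"rz":0,"claw":90},{"tx":0,"ty":0,"tz":-20,"rx":0,"ry":0,"rz":0,"claw":90},{"tx":0,"ty":0,"tz":-60,"rx":0,"ry":0,"rz":0,"claw":90}]' &&
python3 -m jog '[{"tx":0,"ty":-15,"tz":-30,"rx":0,"ry":0,"rz":0,"claw":90},{"tx":-10,"ty":-60,"tz":-35,"rx":0,"ry":0,"rz":0,"claw":90},{"tx":-20,"ty":-105,"tz":-35,"rx":0,"ry":0,"rz":0,"claw":90},{"tx":-30,"ty":-155,"tz":-35,"rx":0,"ry":0,"rz":0,"claw":90},{"tx":-40,"ty":-205,"tz":-35,"rx":0,"ry":0,"rz":0,"claw":90}]' &&
python3 -m jog '[{"tx":-10,"ty":-50,"tz":0,"rx":0,"ry":0,"rz":0,"claw":90},{"tx":-20,"ty":-100,"tz":0,"rx":0,"ry":0,"rz":0,"claw":90},{"tx":-27,"ty":-140,"tz":0,"rx":0,"ry":0,"rz":0,"claw":90},{"tx":-27,"ty":-149,"tz":0,"rx":0,"ry":0,"rz":0,"claw":90},{"tx":-27,"ty":-149,"tz":0,"rx":0,"ry":0,"rz":0,"claw":90}]'
```

```text
time_s: 11.75
tool_pos: [0.4975, 0.2907, 0.0718]
eef_rot: [-0.0, 1.0, 0.0, 0.0]
wrist_force: [-0.6, 0.7, 3.0]
opening: 0.022
grip_force: 60.0
time_s: 12.38
tool_pos: [0.4959, 0.2898, 0.1304]
eef_rot: [-0.0, 1.0, -0.001, -0.002]
wrist_force: [0.5, -0.5, 0.4]
opening: 0.0552
grip_force: 0.0
time_s: 13.0
tool_pos: [0.5373, 0.084, 0.1664]
eef_rot: [-0.0, 1.0, 0.0, 0.0]
wrist_force: [0.5, 0.0, -0.3]
opening: 0.0552
grip_force: 0.0
time_s: 13.62
tool_pos: [0.5638, -0.0635, 0.1661]
eef_rot: [0.001, 1.0, 0.0, -0.0]
wrist_force: [-0.0, 0.9, 0.4]
opening: 0.0556
grip_force: 0.0
```

```bash

python3 -m jog '[{"tx":0,"ty":-1,"tz":25,"rx":0,"ry":0,"rz":0,"claw":90},{"tx":0,"ty":-1,"tz":50,"rx":0,"ry":0,"rz":0,"claw":90},{"tx":0,"ty":-1,"tz":75,"rx":0,"ry":0,"rz":0,"claw":90},{"tx":0,"ty":-1,"tz":85,"rx":0,"ry":0,"rz":0,"claw":90},{"tx":0,"ty":-1,"tz":85,"rx":0,"ry":0,"rz":0,"claw":90}]' &&
python3 -m jog '[{"tx":0,"ty":0,"tz":0,"rx":0,"ry":0,"rz":0,"claw":140},{"tx":0,"ty":0,"tz":0,"rx":0,"ry":0,"rz":0,"claw":170},{"tx":0,"ty":0,"tz":0,"rx":0,"ry":0,"rz":0,"claw":255},{"tx":0,"ty":0,"tz":0,"rx":0,"ry":0,"rz":0,"claw":255},{"tx":0,"ty":0,"tz":0,"rx":0,"ry":0,"rz":0,"claw":255}]' &&
python3 -m jog '[{"tx":0,"ty":0,"tz":-10,"rx":0,"ry":0,"rz":0,"claw":255},{"tx":0,"ty":0,"tz":-40,"rx":0,"ry":0,"rz":0,"claw":255},{"tx":0,"ty":0,"tz":-70,"rx":0,"ry":0,"rz":0,"claw":255},{"tx":5,"ty":30,"tz":-85,"rx":0,"ry":0,"rz":0,"claw":255},{"tx":13,"ty":70,"tz":-85,"rx":0,"ry":0,"rz":0,"claw":255}]' &&
python3 -m jog '[{"tx":8,"ty":45,"tz":0,"rx":0,"ry":0,"rz":0,"claw":255},{"tx":16,"ty":90,"tz":0,"rx":0,"ry":0,"rz":0,"claw":255},{"tx":24,"ty":130,"tz":0,"rx":0,"ry":0,"rz":0,"claw":255},{"tx":32,"ty":165,"tz":5,"rx":0,"ry":0,"rz":0,"claw":255},{"tx":38,"ty":195,"tz":20,"rx":0,"ry":0,"rz":0,"claw":255}]' &&
python3 -m jog '[{"tx":2,"ty":10,"tz":20,"rx":0,"ry":0,"rz":0,"claw":255},{"tx":2,"ty":15,"tz":45,"rx":0,"ry":0,"rz":0,"claw":255},{"tx":2,"ty":15,"tz":60,"rx":0,"ry":0,"rz":0,"claw":255},{"tx":2,"ty":15,"tz":65,"rx":0,"ry":0,"rz":0,"claw":255},{"tx":2,"ty":15,"tz":65,"rx":0,"ry":0,"rz":0,"claw":255}]'
```

```text
time_s: 14.25
tool_pos: [0.5638, -0.0636, 0.081]
eef_rot: [-0.001, 1.0, 0.0, -0.001]
wrist_force: [-0.5, -0.3, 0.6]
opening: 0.0551
grip_force: 0.0
time_s: 14.88
tool_pos: [0.5649, -0.0645, 0.0824]
eef_rot: [0.0, 1.0, 0.0, 0.001]
wrist_force: [0.2, 1.6, 5.9]
opening: 0.0218
grip_force: 58.8
time_s: 15.5
tool_pos: [0.552, 0.0055, 0.1682]
eef_rot: [0.001, 1.0, -0.0, 0.001]
wrist_force: [0.8, 0.3, -3.8]
opening: 0.0217
grip_force: 59.3
time_s: 16.12
tool_pos: [0.5131, 0.2019, 0.1472]
eef_rot: [-0.0, 1.0, 0.0, 0.001]
wrist_force: [1.1, 0.2, -3.7]
opening: 0.0215
grip_force: 59.4
time_s: 16.75
tool_pos: [0.5113, 0.2152, 0.0815]
eef_rot: [0.0, 1.0, -0.0, -0.0]
wrist_force: [-0.1, 0.5, -2.9]
opening: 0.0223
grip_force: 59.4
```

```bash

python3 -m jog '[{"tx":0,"ty":0,"tz":3,"rx":0,"ry":0,"rz":0,"claw":255},{"tx":0,"ty":0,"tz":5,"rx":0,"ry":0,"rz":0,"claw":255},{"tx":0,"ty":0,"tz":7,"rx":0,"ry":0,"rz":0,"claw":255},{"tx":0,"ty":0,"tz":7.5,"rx":0,"ry":0,"rz":0,"claw":255}]' &&
python3 -m jog '[{"tx":0,"ty":0,"tz":0,"rx":0,"ry":0,"rz":0,"claw":170},{"tx":0,"ty":0,"tz":0,"rx":0,"ry":0,"rz":0,"claw":90},{"tx":0,"ty":0,"tz":0,"rx":0,"ry":0,"rz":0,"claw":90},{"tx":0,"ty":0,"tz":-20,"rx":0,"ry":0,"rz":0,"claw":90},{"tx":0,"ty":0,"tz":-60,"rx":0,"ry":0,"rz":0,"claw":90}]' &&
python3 -m jog '[{"tx":0,"ty":-15,"tz":-30,"rx":0,"ry":0,"rz":0,"claw":70},{"tx":-5,"ty":-60,"tz":-35,"rx":0,"ry":0,"rz":0,"claw":70},{"tx":-12,"ty":-105,"tz":-35,"rx":0,"ry":0,"rz":0,"claw":70},{"tx":-20,"ty":-155,"tz":-30,"rx":0,"ry":0,"rz":0,"claw":70},{"tx":-27,"ty":-200,"tz":-15,"rx":0,"ry":0,"rz":0,"claw":70}]' &&
python3 -m jog '[{"tx":0,"ty":-20,"tz":0,"rx":0,"ry":0,"rz":0,"claw":70},{"tx":0,"ty":-31,"tz":0,"rx":0,"ry":0,"rz":0,"claw":70},{"tx":0,"ty":-31,"tz":0,"rx":0,"ry":0,"rz":0,"claw":70},{"tx":0,"ty":-31,"tz":0,"rx":0,"ry":0,"rz":0,"claw":70}]'
python3 - <<'E'
from h import *
c,K,P=shot('scene');cv2.imwrite('pics/s2.png',c[100:340,240:560].repeat(2,0).repeat(2,1))
c,K,P=shot('top');np.savez('top1.npz',c=c,K=K,P=P)
hsv=cv2.cvtColor(c,cv2.COLOR_BGR2HSV);H,S,V=cv2.split(hsv);H=H.astype(int)
for n,m in dict(red=((H<6)|(H>174))&(S>200)&(V>90),yellow=(abs(H-27)<5)&(S>200)&(V>120),blue=(abs(H-110)<12)&(S>170)&(V>90)).items():
  for roi,z,t in (((260,195,390,325),.011,'pad'),((80,215,245,345),.063,'mat')):
    k=np.zeros(V.shape,bool);k[roi[1]:roi[3],roi[0]:roi[2]]=1
    cs,_=cv2.findContours(((m&k)*255).astype(np.uint8),cv2.RETR_EXTERNAL,cv2.CHAIN_APPROX_NONE)
    if cs:
        q=max(cs,key=cv2.contourArea);r=cv2.minEnclosingCircle(q);print(n,t,r,ray(*r[0],K,P,z).round(4))
E
```

```text
time_s: 17.25
tool_pos: [0.5115, 0.2157, 0.0743]
eef_rot: [-0.0, 1.0, 0.0, 0.0]
wrist_force: [-1.1, -1.2, 7.2]
opening: 0.0216
grip_force: 60.6
time_s: 17.88
tool_pos: [0.5099, 0.215, 0.133]
eef_rot: [-0.0, 1.0, -0.001, -0.002]
wrist_force: [0.6, 0.2, 0.8]
opening: 0.0553
grip_force: 0.0
time_s: 18.5
tool_pos: [0.539, 0.0139, 0.1494]
eef_rot: [-0.0, 1.0, -0.0, 0.001]
wrist_force: [1.2, -0.8, 0.6]
opening: 0.0623
grip_force: 0.0
time_s: 19.0
tool_pos: [0.5383, -0.0145, 0.1491]
eef_rot: [-0.001, 1.0, 0.0, 0.0]
wrist_force: [0.2, -1.3, -0.4]
opening: 0.0621
grip_force: 0.0
red pad ((335.47296142578125, 286.5810852050781), 14.230615615844727) [ 0.4864 -0.0392  0.011 ]
red mat ((151.5, 280.0), 9.60478687286377) [0.4957 0.2863 0.063 ]
yellow pad ((296.20281982421875, 272.60443115234375), 14.040942192077637) [0.5126 0.0338 0.011 ]
yellow mat ((109.5, 288.0), 9.708344459533691) [0.482  0.3588 0.063 ]
blue pad ((352.5, 254.5), 6.96429443359375) [ 0.5464 -0.0716  0.011 ]
blue mat ((194.0833282470703, 270.6388854980469), 9.699682235717773) [0.512  0.2122 0.063 ]
```

View pics/s2.png

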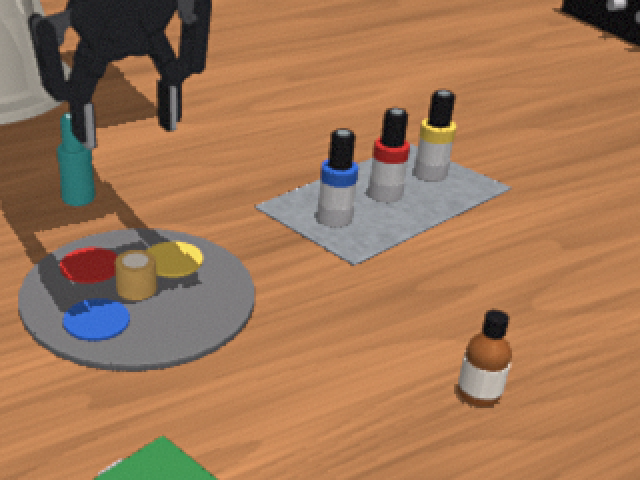

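The blue, red and yellow lenses stand upright on the mat at crop pixels (337,180), (390,155) and (436,135). The puck stands alone at (136,275). I'm grasping it now.

```bash

python3 -m jog '[{"tx":-1,"ty":-1,"tz":35,"rx":0,"ry":0,"rz":0,"claw":70},{"tx":-1,"ty":-1,"tz":70,"rx":0,"ry":0,"rz":0,"claw":70},{"tx":-1,"ty":-1,"tz":105,"rx":0,"ry":0,"rz":0,"claw":70},{"tx":-1,"ty":-1,"tz":128,"rx":0,"ry":0,"rz":0,"claw":70},{"tx":-1,"ty":-1,"tz":135,"rx":0,"ry":0,"rz":0,"claw":70}]' &&
python3 -m jog '[{"tx":0,"ty":0,"tz":0,"rx":0,"ry":0,"rz":0,"claw":100},{"tx":0,"ty":0,"tz":0,"rx":0,"ry":0,"rz":0,"claw":135},{"tx":0,"ty":0,"tz":0,"rx":0,"ry":0,"rz":0,"claw":255},{"tx":0,"ty":0,"tz":0,"rx":0,"ry":0,"rz":0,"claw":255},{"tx":0,"ty":0,"tz":0,"rx":0,"ry":0,"rz":0,"claw":255}]' &&
python3 -m jog '[{"tx":0,"ty":0,"tz":-10,"rx":0,"ry":0,"rz":0,"claw":255},{"tx":0,"ty":0,"tz":-40,"rx":0,"ry":0,"rz":0,"claw":255},{"tx":0,"ty":0,"tz":-80,"rx":0,"ry":0,"rz":0,"claw":255},{"tx":3,"ty":-20,"tz":-105,"rx":0,"ry":0,"rz":0,"claw":255},{"tx":10,"ty":-60,"tz":-105,"rx":0,"ry":0,"rz":0,"claw":255}]' &&
python3 -m jog '[{"tx":8,"ty":-45,"tz":0,"rx":0,"ry":0,"rz":0,"claw":255},{"tx":16,"ty":-90,"tz":0,"rx":0,"ry":0,"rz":0,"claw":255},{"tx":25,"ty":-135,"tz":0,"rx":0,"ry":0,"rz":0,"claw":255},{"tx":35,"ty":-180,"tz":0,"rx":0,"ry":0,"rz":0,"claw":255},{"tx":40,"ty":-205,"tz":10,"rx":0,"ry":0,"rz":0,"claw":255}]'
python3 -m jog '[{"tx":0,"ty":-7,"tz":0,"rx":0,"ry":0,"rz":0,"claw":255},{"tx":0,"ty":-7,"tz":0,"rx":0,"ry":0,"rz":0,"claw":255}]'
python3 - <<'E'
from h import *
c,K,P=shot('wrist');cv2.imwrite('pics/w3.png',c)
H,S,V=cv2.split(cv2.cvtColor(c,cv2.COLOR_BGR2HSV))
print(tool().round(4)[:3,3])
q=np.linalg.inv(P)@[.4895,-.288,.024,1];q=K@q[:3];print(q[:2]/q[2])
np.savez('w3.npz',c=c,K=K,P=P)
E
```

```text
time_s: 19.73
tool_pos: [0.5383, -0.0158, 0.0126]
eef_rot: [-0.001, 1.0, 0.0, -0.001]
wrist_force: [0.1, 0.4, -0.1]
opening: 0.062
grip_force: 0.0
time_s: 20.35
tool_pos: [0.54, -0.0163, 0.0152]
eef_rot: [-0.0, 1.0, 0.0, 0.001]
wrist_force: [-1.3, 1.9, 5.4]
opening: 0.0343
grip_force: 59.2
time_s: 20.98
tool_pos: [0.531, -0.0766, 0.122]
eef_rot: [-0.001, 1.0, -0.0, 0.003]
wrist_force: [1.0, -0.9, -2.8]
opening: 0.0343
grip_force: 60.1
time_s: 21.6
tool_pos: [0.4891, -0.284, 0.1103]
eef_rot: [0.001, 1.0, -0.001, 0.001]
wrist_force: [-0.5, -0.1, -2.2]
opening: 0.0339
grip_force: 60.2
time_s: 21.85
tool_pos: [0.4893, -0.2885, 0.1094]
eef_rot: [0.0, 1.0, -0.0, 0.0]
wrist_force: [0.4, 0.4, -2.4]
opening: 0.0341
grip_force: 60.2
[ 0.4894 -0.288   0.1093]
[319.46944065 246.7546911 ]
```

View pics/w3.png

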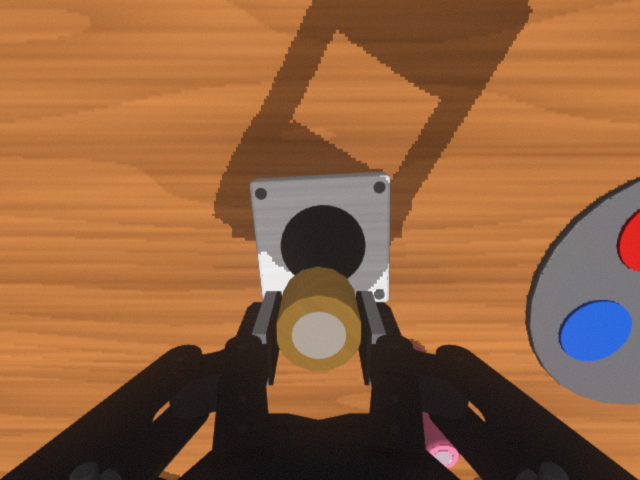

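The puck is centred in the grip. The plate's centre is at about (323,246) against (319,247) predicted, so it is about 2 mm further toward +y. I'm lowering with 1 mm of correction.

```bash

python3 -m jog '[{"tx":0,"ty":1.5,"tz":30,"rx":0,"ry":0,"rz":0,"claw":255},{"tx":0,"ty":1.5,"tz":55,"rx":0,"ry":0,"rz":0,"claw":255},{"tx":0,"ty":1.5,"tz":68,"rx":0,"ry":0,"rz":0,"claw":255},{"tx":0,"ty":1.5,"tz":73,"rx":0,"ry":0,"rz":0,"claw":255},{"tx":0,"ty":1.5,"tz":73,"rx":0,"ry":0,"rz":0,"claw":255}]' &&
python3 -m jog '[{"tx":0,"ty":0,"tz":2,"rx":0,"ry":0,"rz":0,"claw":255},{"tx":0,"ty":0,"tz":4,"rx":0,"ry":0,"rz":0,"claw":255},{"tx":0,"ty":0,"tz":5,"rx":0,"ry":0,"rz":0,"claw":255},{"tx":0,"ty":0,"tz":5,"rx":0,"ry":0,"rz":0,"claw":255}]'
```

```text
time_s: 22.52
tool_pos: [0.4896, -0.2869, 0.0362]
eef_rot: [-0.0, 1.0, -0.0, 0.0]
wrist_force: [-0.1, 0.6, -2.6]
opening: 0.0341
grip_force: 60.2
time_s: 23.02
tool_pos: [0.4893, -0.2871, 0.0312]
eef_rot: [-0.0, 1.0, -0.0, 0.0]
wrist_force: [-1.4, 0.1, 3.7]
opening: 0.0343
grip_force: 60.9
```

```bash

python3 -m jog '[{"tx":0,"ty":0,"tz":0,"rx":0,"ry":0,"rz":0,"claw":130},{"tx":0,"ty":0,"tz":0,"rx":0,"ry":0,"rz":0,"claw":70},{"tx":0,"ty":0,"tz":0,"rx":0,"ry":0,"rz":0,"claw":70},{"tx":0,"ty":0,"tz":-20,"rx":0,"ry":0,"rz":0,"claw":70},{"tx":0,"ty":0,"tz":-60,"rx":0,"ry":0,"rz":0,"claw":70}]' &&
python3 -m jog '[{"tx":0,"ty":0,"tz":-45,"rx":0,"ry":0,"rz":0,"claw":90},{"tx":-2,"ty":40,"tz":-75,"rx":0,"ry":0,"rz":0,"claw":90},{"tx":-5,"ty":90,"tz":-80,"rx":0,"ry":0,"rz":0,"claw":90},{"tx":-8,"ty":140,"tz":-80,"rx":0,"ry":0,"rz":0,"claw":90},{"tx":-10,"ty":190,"tz":-80,"rx":0,"ry":0,"rz":0,"claw":90}]' &&
python3 -m jog '[{"tx":-3,"ty":50,"tz":0,"rx":0,"ry":0,"rz":0,"claw":90},{"tx":-5,"ty":100,"tz":0,"rx":0,"ry":0,"rz":0,"claw":90},{"tx":-8,"ty":150,"tz":0,"rx":0,"ry":0,"rz":0,"claw":90},{"tx":-10,"ty":200,"tz":0,"rx":0,"ry":0,"rz":0,"claw":90},{"tx":-12,"ty":250,"tz":0,"rx":0,"ry":0,"rz":0,"claw":90}]' &&
python3 -m jog '[{"tx":0,"ty":40,"tz":0,"rx":0,"ry":0,"rz":0,"claw":90},{"tx":0,"ty":63,"tz":0,"rx":0,"ry":0,"rz":0,"claw":90},{"tx":0,"ty":63,"tz":0,"rx":0,"ry":0,"rz":0,"claw":90},{"tx":0,"ty":63,"tz":0,"rx":0,"ry":0,"rz":0,"claw":90}]'
python3 - <<'E'
from h import *
c,K,P=shot('top');np.savez('top2.npz',c=c,K=K,P=P)
a=cv2.resize(c[250:320,430:510],None,fx=7,fy=7)
w,K,P=shot('wrist');H,S,V=cv2.split(cv2.cvtColor(w,cv2.COLOR_BGR2HSV))
for p in [(.5115,.2155,.097),(.4975,.2907,.097),(.483,.363,.097)]:
    q=np.linalg.inv(P)@[*p,1];q=K@q[:3];u=q[:2]/q[2];print(u);cv2.drawMarker(w,tuple(int(i) for i in u),(255,0,255),0,14)
cv2.imwrite('pics/w4.png',w);cv2.imwrite('pics/t2.png',a)
c=np.load('top2.npz')['c'];f=np.load('top2.npz');K,P=f['K'],f['P']
H,S,V=cv2.split(cv2.cvtColor(c,cv2.COLOR_BGR2HSV));H=H.astype(int)
m=((S<60)&(V>200));k=np.zeros_like(m);k[270:295,458:482]=1
ys,xs=np.nonzero(m&k);print('spot',len(xs),ray(xs.mean(),ys.mean(),K,P,.054))
m=(abs(H-110)<12)&(S>170)&(V>90);k=np.zeros_like(m);k[220:270,325:375]=1
ys,xs=np.nonzero(m&k);print('blue pad',len(xs),xs.mean(),ys.mean(),ray(xs.mean(),ys.mean(),K,P,.011))
E
```

```text
time_s: 23.65
tool_pos: [0.4881, -0.2863, 0.09]
eef_rot: [-0.0, 1.0, 0.001, -0.001]
wrist_force: [1.7, -0.1, -0.1]
opening: 0.062
grip_force: 0.0
time_s: 24.28
tool_pos: [0.4993, -0.0956, 0.1711]
eef_rot: [0.0, 1.0, -0.0, 0.0]
wrist_force: [-0.0, 0.5, -0.3]
opening: 0.0553
grip_force: 0.0
time_s: 24.9
tool_pos: [0.5111, 0.1547, 0.1709]
eef_rot: [-0.0, 1.0, 0.0, 0.0]
wrist_force: [1.8, 0.5, 0.7]
opening: 0.0553
grip_force: 0.0
time_s: 25.4
tool_pos: [0.5109, 0.2154, 0.1706]
eef_rot: [-0.0, 1.0, -0.0, -0.0]
wrist_force: [0.5, 1.4, -0.1]
opening: 0.0549
grip_force: 0.0
[319.44212922 252.98568426]
[432.63497772 233.18636512]
[545.95022403 211.866697  ]
spot 85 [ 0.48965094 -0.29009648  0.054     ]
blue pad 630 349.0047619047619 243.84444444444443 [ 0.566562   -0.06530765  0.011     ]
```

View pics/t2.png

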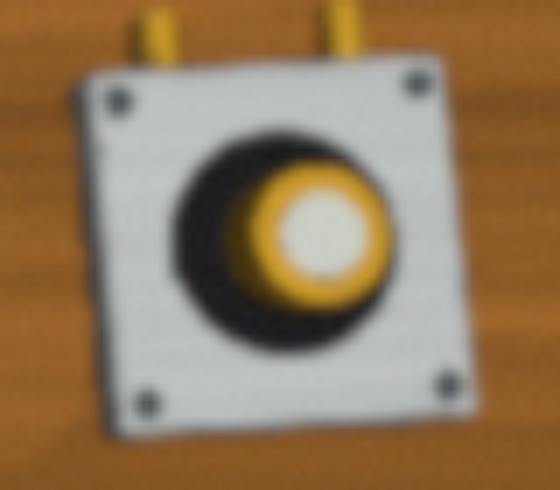

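View pics/w4.png

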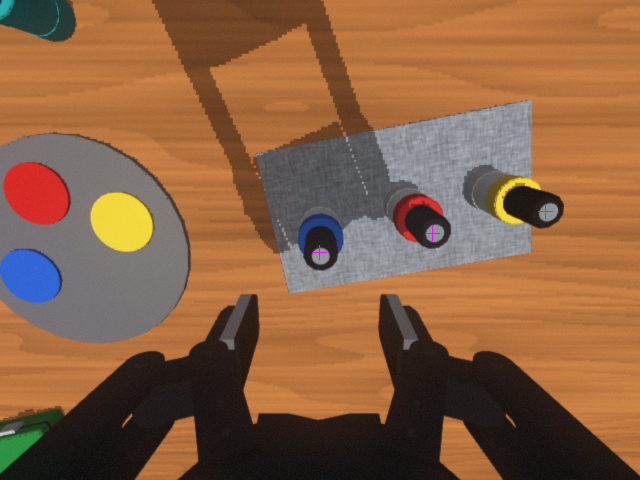

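The puck stands about 2–3 mm from the plate's middle: spot at (320,235) against plate centre (285,242), most of which is parallax. The lens noses sit on their markers. I'm returning blue.

```bash

python3 -m jog '[{"tx":0,"ty":0,"tz":30,"rx":0,"ry":0,"rz":0,"claw":90},{"tx":0,"ty":0,"tz":60,"rx":0,"ry":0,"rz":0,"claw":90},{"tx":0,"ty":0,"tz":85,"rx":0,"ry":0,"rz":0,"claw":90},{"tx":0,"ty":0,"tz":97,"rx":0,"ry":0,"rz":0,"claw":90},{"tx":0,"ty":0,"tz":97,"rx":0,"ry":0,"rz":0,"claw":90}]' &&
python3 -m jog '[{"tx":0,"ty":0,"tz":0,"rx":0,"ry":0,"rz":0,"claw":140},{"tx":0,"ty":0,"tz":0,"rx":0,"ry":0,"rz":0,"claw":170},{"tx":0,"ty":0,"tz":0,"rx":0,"ry":0,"rz":0,"claw":255},{"tx":0,"ty":0,"tz":0,"rx":0,"ry":0,"rz":0,"claw":255},{"tx":0,"ty":0,"tz":0,"rx":0,"ry":0,"rz":0,"claw":255}]' &&
python3 -m jog '[{"tx":0,"ty":0,"tz":-10,"rx":0,"ry":0,"rz":0,"claw":255},{"tx":0,"ty":0,"tz":-40,"rx":0,"ry":0,"rz":0,"claw":255},{"tx":0,"ty":0,"tz":-70,"rx":0,"ry":0,"rz":0,"claw":255},{"tx":-5,"ty":-30,"tz":-85,"rx":0,"ry":0,"rz":0,"claw":255},{"tx":-13,"ty":-70,"tz":-85,"rx":0,"ry":0,"rz":0,"claw":255}]' &&
python3 -m jog '[{"tx":-8,"ty":-45,"tz":0,"rx":0,"ry":0,"rz":0,"claw":255},{"tx":-16,"ty":-90,"tz":0,"rx":0,"ry":0,"rz":0,"claw":255},{"tx":-24,"ty":-130,"tz":0,"rx":0,"ry":0,"rz":0,"claw":255},{"tx":-32,"ty":-170,"tz":5,"rx":0,"ry":0,"rz":0,"claw":255},{"tx":-38,"ty":-200,"tz":20,"rx":0,"ry":0,"rz":0,"claw":255}]' &&
python3 -m jog '[{"tx":-3,"ty":-10,"tz":20,"rx":0,"ry":0,"rz":0,"claw":255},{"tx":-3,"ty":-10,"tz":40,"rx":0,"ry":0,"rz":0,"claw":255},{"tx":-3,"ty":-10,"tz":50,"rx":0,"ry":0,"rz":0,"claw":255},{"tx":-3,"ty":-10,"tz":52,"rx":0,"ry":0,"rz":0,"claw":255},{"tx":-3,"ty":-10,"tz":52,"rx":0,"ry":0,"rz":0,"claw":255}]'
```

```text
time_s: 26.12
tool_pos: [0.5109, 0.2154, 0.0734]
eef_rot: [0.0, 1.0, -0.0, -0.001]
wrist_force: [0.5, -0.1, 1.0]
opening: 0.0553
grip_force: 0.0
time_s: 26.75
tool_pos: [0.5118, 0.2163, 0.0749]
eef_rot: [-0.0, 1.0, 0.0, 0.001]
wrist_force: [-1.1, -0.2, 5.7]
opening: 0.0217
grip_force: 58.9
time_s: 27.38
tool_pos: [0.5249, 0.1461, 0.1608]
eef_rot: [-0.001, 1.0, 0.0, 0.001]
wrist_force: [0.4, -1.3, -3.5]
opening: 0.0218
grip_force: 59.4
time_s: 28.0
tool_pos: [0.5629, -0.0557, 0.1398]
eef_rot: [0.0, 1.0, -0.0, 0.001]
wrist_force: [-0.1, 0.0, -2.1]
opening: 0.0215
grip_force: 59.4
time_s: 28.62
tool_pos: [0.5654, -0.0636, 0.0872]
eef_rot: [-0.0, 1.0, -0.0, 0.0]
wrist_force: [0.2, -0.4, -2.9]
opening: 0.022
grip_force: 59.5
```

```bash

python3 -m jog '[{"tx":0,"ty":-1,"tz":2,"rx":0,"ry":0,"rz":0,"claw":255},{"tx":0,"ty":-1,"tz":4,"rx":0,"ry":0,"rz":0,"claw":255},{"tx":0,"ty":-1,"tz":5,"rx":0,"ry":0,"rz":0,"claw":255},{"tx":0,"ty":-1,"tz":5,"rx":0,"ry":0,"rz":0,"claw":255}]' &&
python3 -m jog '[{"tx":0,"ty":0,"tz":0,"rx":0,"ry":0,"rz":0,"claw":170},{"tx":0,"ty":0,"tz":0,"rx":0,"ry":0,"rz":0,"claw":90},{"tx":0,"ty":0,"tz":0,"rx":0,"ry":0,"rz":0,"claw":90},{"tx":0,"ty":0,"tz":-20,"rx":0,"ry":0,"rz":0,"claw":90},{"tx":0,"ty":0,"tz":-60,"rx":0,"ry":0,"rz":0,"claw":90}]' &&
python3 -m jog '[{"tx":0,"ty":15,"tz":-24,"rx":0,"ry":0,"rz":0,"claw":90},{"tx":10,"ty":60,"tz":-26,"rx":0,"ry":0,"rz":0,"claw":90},{"tx":20,"ty":105,"tz":-26,"rx":0,"ry":0,"rz":0,"claw":90},{"tx":30,"ty":155,"tz":-26,"rx":0,"ry":0,"rz":0,"claw":90},{"tx":40,"ty":205,"tz":-26,"rx":0,"ry":0,"rz":0,"claw":90}]' &&
python3 -m jog '[{"tx":10,"ty":50,"tz":0,"rx":0,"ry":0,"rz":0,"claw":90},{"tx":20,"ty":100,"tz":0,"rx":0,"ry":0,"rz":0,"claw":90},{"tx":28,"ty":140,"tz":0,"rx":0,"ry":0,"rz":0,"claw":90},{"tx":28,"ty":150,"tz":0,"rx":0,"ry":0,"rz":0,"claw":90},{"tx":28,"ty":150,"tz":0,"rx":0,"ry":0,"rz":0,"claw":90}]'
```

```text
time_s: 29.12
tool_pos: [0.5658, -0.0651, 0.083]
eef_rot: [-0.0, 1.0, -0.0, 0.001]
wrist_force: [-1.5, -0.2, 7.7]
opening: 0.0222
grip_force: 60.7
time_s: 29.75
tool_pos: [0.5638, -0.0649, 0.1409]
eef_rot: [-0.0, 1.0, 0.0, -0.002]
wrist_force: [0.5, -0.1, -0.2]
opening: 0.0549
grip_force: 0.0
time_s: 30.38
tool_pos: [0.5247, 0.1414, 0.1679]
eef_rot: [0.0, 1.0, 0.0, 0.0]
wrist_force: [0.9, -0.4, -0.3]
opening: 0.0548
grip_force: 0.0
time_s: 31.0
tool_pos: [0.4971, 0.29, 0.1676]
eef_rot: [-0.001, 1.0, -0.0, -0.0]
wrist_force: [-0.0, -0.5, 0.2]
opening: 0.0551
grip_force: 0.0
```

```bash

python3 -m jog '[{"tx":0,"ty":0,"tz":30,"rx":0,"ry":0,"rz":0,"claw":90},{"tx":0,"ty":0,"tz":60,"rx":0,"ry":0,"rz":0,"claw":90},{"tx":0,"ty":0,"tz":85,"rx":0,"ry":0,"rz":0,"claw":90},{"tx":0,"ty":0,"tz":94,"rx":0,"ry":0,"rz":0,"claw":90},{"tx":0,"ty":0,"tz":94,"rx":0,"ry":0,"rz":0,"claw":90}]' &&
python3 -m jog '[{"tx":0,"ty":0,"tz":0,"rx":0,"ry":0,"rz":0,"claw":140},{"tx":0,"ty":0,"tz":0,"rx":0,"ry":0,"rz":0,"claw":170},{"tx":0,"ty":0,"tz":0,"rx":0,"ry":0,"rz":0,"claw":255},{"tx":0,"ty":0,"tz":0,"rx":0,"ry":0,"rz":0,"claw":255},{"tx":0,"ty":0,"tz":0,"rx":0,"ry":0,"rz":0,"claw":255}]' &&
python3 -m jog '[{"tx":0,"ty":0,"tz":-10,"rx":0,"ry":0,"rz":0,"claw":255},{"tx":0,"ty":0,"tz":-40,"rx":0,"ry":0,"rz":0,"claw":255},{"tx":0,"ty":0,"tz":-70,"rx":0,"ry":0,"rz":0,"claw":255},{"tx":0,"ty":-30,"tz":-85,"rx":0,"ry":0,"rz":0,"claw":255},{"tx":2,"ty":-75,"tz":-85,"rx":0,"ry":0,"rz":0,"claw":255}]' &&
python3 -m jog '[{"tx":2,"ty":-45,"tz":0,"rx":0,"ry":0,"rz":0,"claw":255},{"tx":4,"ty":-90,"tz":0,"rx":0,"ry":0,"rz":0,"claw":255},{"tx":6,"ty":-135,"tz":0,"rx":0,"ry":0,"rz":0,"claw":255},{"tx":8,"ty":-180,"tz":5,"rx":0,"ry":0,"rz":0,"claw":255},{"tx":8,"ty":-220,"tz":20,"rx":0,"ry":0,"rz":0,"claw":255}]' &&
python3 -m jog '[{"tx":0,"ty":-20,"tz":15,"rx":0,"ry":0,"rz":0,"claw":255},{"tx":0,"ty":-34,"tz":38,"rx":0,"ry":0,"rz":0,"claw":255},{"tx":0,"ty":-34,"tz":48,"rx":0,"ry":0,"rz":0,"claw":255},{"tx":0,"ty":-34,"tz":51,"rx":0,"ry":0,"rz":0,"claw":255},{"tx":0,"ty":-34,"tz":51,"rx":0,"ry":0,"rz":0,"claw":255}]'
```

```text
time_s: 31.62
tool_pos: [0.4972, 0.289, 0.0737]
eef_rot: [0.0, 1.0, -0.0, -0.0]
wrist_force: [0.8, -0.3, 0.3]
opening: 0.0554
grip_force: 0.0
time_s: 32.25
tool_pos: [0.4978, 0.2906, 0.0748]
eef_rot: [-0.0, 1.0, 0.001, 0.001]
wrist_force: [-1.2, 0.7, 5.9]
opening: 0.0215
grip_force: 59.0
time_s: 32.88
tool_pos: [0.4959, 0.2152, 0.1606]
eef_rot: [-0.001, 1.0, 0.001, 0.001]
wrist_force: [1.1, 0.4, -3.5]
opening: 0.0216
grip_force: 59.4
time_s: 33.5
tool_pos: [0.4872, -0.0065, 0.1396]
eef_rot: [-0.0, 1.0, -0.0, 0.001]
wrist_force: [-0.3, 0.3, -2.2]
opening: 0.0217
grip_force: 59.4
time_s: 34.12
tool_pos: [0.4874, -0.0384, 0.0882]
eef_rot: [-0.0, 1.0, 0.0, 0.0]
wrist_force: [-0.0, 0.1, -2.2]
opening: 0.0219
grip_force: 59.5
```

```bash

python3 -m jog '[{"tx":0,"ty":0,"tz":2,"rx":0,"ry":0,"rz":0,"claw":255},{"tx":0,"ty":0,"tz":4,"rx":0,"ry":0,"rz":0,"claw":255},{"tx":0,"ty":0,"tz":5.5,"rx":0,"ry":0,"rz":0,"claw":255},{"tx":0,"ty":0,"tz":5.5,"rx":0,"ry":0,"rz":0,"claw":255}]' &&
python3 -m jog '[{"tx":0,"ty":0,"tz":0,"rx":0,"ry":0,"rz":0,"claw":170},{"tx":0,"ty":0,"tz":0,"rx":0,"ry":0,"rz":0,"claw":90},{"tx":0,"ty":0,"tz":0,"rx":0,"ry":0,"rz":0,"claw":90},{"tx":0,"ty":0,"tz":-20,"rx":0,"ry":0,"rz":0,"claw":90},{"tx":0,"ty":0,"tz":-60,"rx":0,"ry":0,"rz":0,"claw":90}]' &&
python3 -m jog '[{"tx":0,"ty":20,"tz":-24,"rx":0,"ry":0,"rz":0,"claw":90},{"tx":1,"ty":70,"tz":-26,"rx":0,"ry":0,"rz":0,"claw":90},{"tx":2,"ty":120,"tz":-26,"rx":0,"ry":0,"rz":0,"claw":90},{"tx":2,"ty":170,"tz":-26,"rx":0,"ry":0,"rz":0,"claw":90},{"tx":2,"ty":220,"tz":-26,"rx":0,"ry":0,"rz":0,"claw":90}]' &&
python3 -m jog '[{"tx":1,"ty":50,"tz":0,"rx":0,"ry":0,"rz":0,"claw":90},{"tx":2,"ty":100,"tz":0,"rx":0,"ry":0,"rz":0,"claw":90},{"tx":2,"ty":150,"tz":0,"rx":0,"ry":0,"rz":0,"claw":90},{"tx":2,"ty":182,"tz":0,"rx":0,"ry":0,"rz":0,"claw":90},{"tx":2,"ty":182,"tz":0,"rx":0,"ry":0,"rz":0,"claw":90}]'
```

```text
time_s: 34.62
tool_pos: [0.4877, -0.0389, 0.0829]
eef_rot: [-0.0, 1.0, 0.0, 0.0]
wrist_force: [-1.9, 1.8, 5.2]
opening: 0.0217
grip_force: 60.3
time_s: 35.25
tool_pos: [0.4859, -0.0389, 0.1417]
eef_rot: [-0.0, 1.0, 0.0, -0.002]
wrist_force: [0.6, -0.0, -0.2]
opening: 0.0553
grip_force: 0.0
time_s: 35.88
tool_pos: [0.485, 0.1826, 0.1684]
eef_rot: [-0.0, 1.0, 0.0, 0.0]
wrist_force: [0.6, -0.7, 0.5]
opening: 0.0549
grip_force: 0.0
time_s: 36.5
tool_pos: [0.4828, 0.365, 0.168]
eef_rot: [-0.001, 1.0, 0.0, 0.0]
wrist_force: [-0.0, -0.1, 0.2]
opening: 0.0552
grip_force: 0.0
```

```bash

python3 -m jog '[{"tx":0,"ty":-1,"tz":30,"rx":0,"ry":0,"rz":0,"claw":90},{"tx":0,"ty":-1,"tz":60,"rx":0,"ry":0,"rz":0,"claw":90},{"tx":0,"ty":-1,"tz":85,"rx":0,"ry":0,"rz":0,"claw":90},{"tx":0,"ty":-1,"tz":94,"rx":0,"ry":0,"rz":0,"claw":90},{"tx":0,"ty":-1,"tz":94,"rx":0,"ry":0,"rz":0,"claw":90}]' &&
python3 -m jog '[{"tx":0,"ty":0,"tz":0,"rx":0,"ry":0,"rz":0,"claw":140},{"tx":0,"ty":0,"tz":0,"rx":0,"ry":0,"rz":0,"claw":170},{"tx":0,"ty":0,"tz":0,"rx":0,"ry":0,"rz":0,"claw":255},{"tx":0,"ty":0,"tz":0,"rx":0,"ry":0,"rz":0,"claw":255},{"tx":0,"ty":0,"tz":0,"rx":0,"ry":0,"rz":0,"claw":255}]' &&
python3 -m jog '[{"tx":0,"ty":0,"tz":-10,"rx":0,"ry":0,"rz":0,"claw":255},{"tx":0,"ty":0,"tz":-40,"rx":0,"ry":0,"rz":0,"claw":255},{"tx":0,"ty":0,"tz":-70,"rx":0,"ry":0,"rz":0,"claw":255},{"tx":-3,"ty":-30,"tz":-85,"rx":0,"ry":0,"rz":0,"claw":255},{"tx":-7,"ty":-75,"tz":-85,"rx":0,"ry":0,"rz":0,"claw":255}]' &&
python3 -m jog '[{"tx":-4,"ty":-45,"tz":0,"rx":0,"ry":0,"rz":0,"claw":255},{"tx":-8,"ty":-90,"tz":0,"rx":0,"ry":0,"rz":0,"claw":255},{"tx":-12,"ty":-135,"tz":0,"rx":0,"ry":0,"rz":0,"claw":255},{"tx":-16,"ty":-180,"tz":5,"rx":0,"ry":0,"rz":0,"claw":255},{"tx":-20,"ty":-220,"tz":20,"rx":0,"ry":0,"rz":0,"claw":255}]' &&
python3 -m jog '[{"tx":-2,"ty":-20,"tz":15,"rx":0,"ry":0,"rz":0,"claw":255},{"tx":-2,"ty":-35,"tz":38,"rx":0,"ry":0,"rz":0,"claw":255},{"tx":-2,"ty":-35,"tz":48,"rx":0,"ry":0,"rz":0,"claw":255},{"tx":-2,"ty":-35,"tz":51,"rx":0,"ry":0,"rz":0,"claw":255},{"tx":-2,"ty":-35,"tz":51,"rx":0,"ry":0,"rz":0,"claw":255}]'
```

```text
time_s: 37.12
tool_pos: [0.483, 0.3613, 0.0741]
eef_rot: [0.0, 1.0, -0.0, -0.0]
wrist_force: [0.0, -0.1, 0.3]
opening: 0.0553
grip_force: 0.0
time_s: 37.75
tool_pos: [0.4837, 0.3626, 0.0754]
eef_rot: [-0.0, 1.0, 0.001, 0.001]
wrist_force: [-0.4, 1.4, 6.6]
opening: 0.0218
grip_force: 59.1
time_s: 38.38
tool_pos: [0.4907, 0.2873, 0.1611]
eef_rot: [-0.001, 1.0, 0.001, 0.001]
wrist_force: [0.8, -0.5, -2.9]
opening: 0.0219
grip_force: 59.3
time_s: 39.0
tool_pos: [0.5105, 0.0654, 0.1401]
eef_rot: [-0.0, 1.0, 0.0, 0.001]
wrist_force: [0.7, -0.7, -2.8]
opening: 0.0219
grip_force: 59.4
time_s: 39.62
tool_pos: [0.5124, 0.0326, 0.0887]
eef_rot: [-0.0, 1.0, 0.0, 0.0]
wrist_force: [-0.5, 0.1, -1.1]
opening: 0.0218
grip_force: 59.4
```

```bash

python3 -m jog '[{"tx":0,"ty":0,"tz":2,"rx":0,"ry":0,"rz":0,"claw":255},{"tx":0,"ty":0,"tz":4,"rx":0,"ry":0,"rz":0,"claw":255},{"tx":0,"ty":0,"tz":5.5,"rx":0,"ry":0,"rz":0,"claw":255},{"tx":0,"ty":0,"tz":5.5,"rx":0,"ry":0,"rz":0,"claw":255}]' &&
python3 -m jog '[{"tx":0,"ty":0,"tz":0,"rx":0,"ry":0,"rz":0,"claw":170},{"tx":0,"ty":0,"tz":0,"rx":0,"ry":0,"rz":0,"claw":90},{"tx":0,"ty":0,"tz":0,"rx":0,"ry":0,"rz":0,"claw":90},{"tx":0,"ty":0,"tz":-20,"rx":0,"ry":0,"rz":0,"claw":90},{"tx":0,"ty":0,"tz":-60,"rx":0,"ry":0,"rz":0,"claw":90}]' &&
python3 -m jog '[{"tx":0,"ty":20,"tz":-35,"rx":0,"ry":0,"rz":0,"claw":90},{"tx":1,"ty":70,"tz":-50,"rx":0,"ry":0,"rz":0,"claw":90},{"tx":2,"ty":120,"tz":-50,"rx":0,"ry":0,"rz":0,"claw":90},{"tx":2,"ty":170,"tz":-50,"rx":0,"ry":0,"rz":0,"claw":90},{"tx":2,"ty":200,"tz":-50,"rx":0,"ry":0,"rz":0,"claw":90}]' &&
python3 -m jog '[{"tx":0,"ty":30,"tz":0,"rx":0,"ry":0,"rz":0,"claw":90},{"tx":0,"ty":30,"tz":0,"rx":0,"ry":0,"rz":0,"claw":90},{"tx":0,"ty":30,"tz":0,"rx":0,"ry":0,"rz":0,"claw":90}]'
python3 - <<'E'
from h import *
c,K,P=shot('scene');t,_,_=shot('top')
a=cv2.resize(c[140:320,80:400],(640,360));b=cv2.resize(t[200:320,250:510],(520,240))
o=np.zeros((600,640,3),np.uint8);o[:360]=a;o[360:,:520]=b;cv2.imwrite('pics/end.png',o)
E
```

```text
time_s: 40.12
tool_pos: [0.5126, 0.0322, 0.0834]
eef_rot: [-0.0, 1.0, 0.0, 0.0]
wrist_force: [-2.1, 0.8, 4.7]
opening: 0.0216
grip_force: 60.2
time_s: 40.75
tool_pos: [0.5109, 0.0319, 0.1421]
eef_rot: [-0.0, 1.0, -0.0, -0.002]
wrist_force: [0.5, -0.2, 0.0]
opening: 0.0551
grip_force: 0.0
time_s: 41.38
tool_pos: [0.5099, 0.2342, 0.1929]
eef_rot: [-0.001, 1.0, 0.0, 0.0]
wrist_force: [0.3, -0.7, -0.0]
opening: 0.0552
grip_force: 0.0
time_s: 41.75
tool_pos: [0.5098, 0.2615, 0.1925]
eef_rot: [-0.0, 1.0, -0.0, -0.0]
wrist_force: [0.1, 0.2, 0.1]
opening: 0.0552
grip_force: 0.0
```

View pics/end.png

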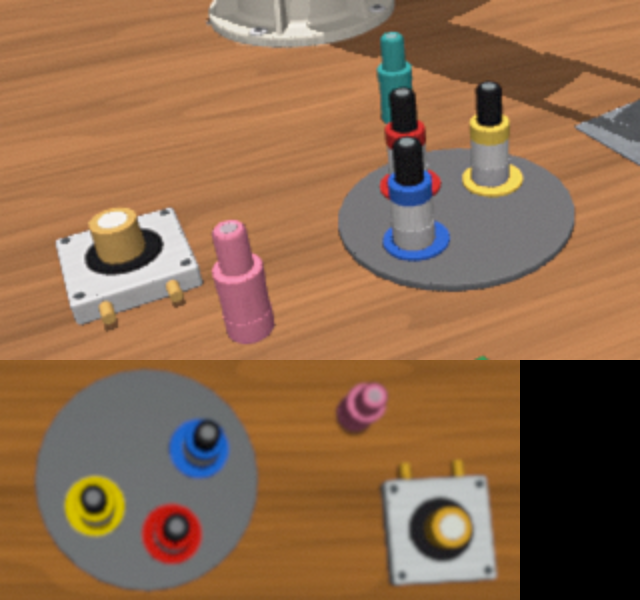

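The red (405,150), yellow (490,140) and blue (412,200) lenses all stand upright on their own pads. The puck is on the black plate at (117,240). Handing in.

```bash
python3 -c "
from workcell import ticket
print(ticket.hand_in())"
```

```text
the job is handed in; nothing more can be done
None
```

I've handed the job in: the puck is on the black plate within about 3 mm of its middle, and all three objectives are back upright on their own pads. The robot's clock was at about 42 s, the bottle was never touched, and the hand-in returned no verdict.

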